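# Spin the repair carousel to bring the glue to the front

### The job

Bring the glue bottle to the front of the rotating organizer: push the turntable round at its rim (the finger posts are there for that, either way round will do) until the small glue bottle on it stands in line with the pointer on the fixed foot, and leave it at rest there. Only push the turntable: do not touch, lift or topple any of the things standing on it, and leave the phone and the marker on the desk alone.

Things in the scene. Friction and masses are not known exactly. Their poses are not given: they have to be found in the camera images.
- foot: Fixed foot of the turntable, a dark steel disc flat on the desk (radius 105 mm) with one tongue that runs out under the platter and ends in a raised block, the pointer: 28 mm wide, 18 mm high, 149 to 171 mm from the axis. Origin on the turntable's axis, at desk height; its z axis points up, its -x axis runs along the tongue to the pointer (roughly towards the robot).
- front_spot (a point): Fixed point on the pointer's line, 78 mm from the axis, at the height of the platter's top (26 mm above the desk). The platter over the foot is a white round tray, radius 140 mm, with a lip 6 mm high, a hub 26 mm high and five compartments between radial fins 3 mm thick, 16 mm high.
- carousel (a joint): Turning angle of the platter about the upright axis (rad, grows anticlockwise seen from above, 0 at the start of each run whatever way the platter then stands). Turns both ways without a stop (over 4 turns each way); light friction (about 0.12 N m, 1 N at a post); stops within a degree or two when a slow push ends.
- post_1 (a point): Centre of the top of one of five like upright finger posts standing on the platter at its rim, one at the outer end of each fin, 72 degrees apart, 129 mm from the axis: round, aluminium, 12 mm in diameter, 50 mm tall (26 to 76 mm above the desk). Turns with the platter. Numbers run anticlockwise seen from above.
- post_2 (a point): Centre of the top of one of five like upright finger posts standing on the platter at its rim, one at the outer end of each fin, 72 degrees apart, 129 mm from the axis: round, aluminium, 12 mm in diameter, 50 mm tall (26 to 76 mm above the desk). Turns with the platter.
- post_3 (a point): Centre of the top of one of five like upright finger posts standing on the platter at its rim, one at the outer end of each fin, 72 degrees apart, 129 mm from the axis: round, aluminium, 12 mm in diameter, 50 mm tall (26 to 76 mm above the desk). Turns with the platter.
- post_4 (a point): Centre of the top of one of five like upright finger posts standing on the platter at its rim, one at the outer end of each fin, 72 degrees apart, 129 mm from the axis: round, aluminium, 12 mm in diameter, 50 mm tall (26 to 76 mm above the desk). Turns with the platter.
- post_5 (a point): Centre of the top of one of five like upright finger posts standing on the platter at its rim, one at the outer end of each fin, 72 degrees apart, 129 mm from the axis: round, aluminium, 12 mm in diameter, 50 mm tall (26 to 76 mm above the desk). Turns with the platter.
- glue_bottle: Small black bottle with a narrow dropper cap and a label, 25 mm in diameter, 66 mm tall, standing loose on the platter in one of the compartments (any of the five), about 78 mm from the axis. Origin at the centre of its underside, z up. It rides along with the platter.
- battery: Single upright cylindrical battery, 15 mm in diameter, 50 mm tall, loose in another compartment, about 78 mm from the axis. Origin under its centre, z up.
- suction_cup: Suction cup with a ring on top, 45 mm wide, 50 mm tall, loose in another compartment. Origin under its centre, z up.
- pin_tin: Shallow round open tin, 63 mm in diameter, 16 mm tall, loose in another compartment. Origin under its centre, z up.
- earbud_case: Rounded white case, 46 x 56 x 24 mm, loose in another compartment. Origin under its centre, z up.
- phone: White phone lying loose on the desk farther to the right, 152 x 74 x 10 mm. Origin under its centre. A bystander.
- marker: Marker pen lying loose on the desk close to the right of the turntable, 135 mm long, 16 mm thick. Origin under its centre. A bystander.

How it is judged:
At the end, for the whole second after the job is handed in: The glue bottle's centre is within 14 mm sideways of the pointer's centre line (the pointer is 28 mm wide), on the pointer's side of the axis and at least 50 mm from it; the platter is at rest (under 0.05 rad/s); all five things still stand upright on the platter (y of glue_bottle in the frame of foot between -0.014 and 0.014 m and x of glue_bottle in the frame of foot below -0.05 m and velocity of joint carousel between -0.05 and 0.05 rad/s and angle between each of glue_bottle, battery, suction_cup, pin_tin, earbud_case's own z axis and vertical below 0.15 rad and height (world z) of glue_bottle between 0.021 and 0.032 m and height (world z) of battery between 0.021 and 0.032 m and height (world z) of suction_cup between 0.021 and 0.032 m and height (world z) of pin_tin between 0.021 and 0.032 m and height (world z) of earbud_case between 0.021 and 0.032 m); the robot touches nothing.
It fails at once if the robot touches one of the things standing on the turntable (contact force between any of the fingers, the arm and glue_bottle above 0.3 N or contact force between any of the fingers, the arm and battery above 0.3 N or contact force between any of the fingers, the arm and suction_cup above 0.3 N or contact force between any of the fingers, the arm and pin_tin above 0.3 N or contact force between any of the fingers, the arm and earbud_case above 0.3 N).
It fails at once if a thing on the turntable is lifted, falls off it or topples (height (world z) of any of glue_bottle, battery, suction_cup, pin_tin, earbud_case above 0.036 m or height (world z) of any of glue_bottle, battery, suction_cup, pin_tin, earbud_case below 0.018 m or angle between any of glue_bottle, battery, suction_cup, pin_tin, earbud_case's own z axis and vertical above 0.35 rad).
It fails at once if the phone or the marker on the desk is moved (distance of any of phone, marker from where it was at the start of the episode above 0.02 m).
It also fails if it takes over 61 s, if anything falls off the work surface, if the arm or the gripper's body presses on something with over 40 N, if the wrist force passes 120 N, or if a joint passes its speed limit or range.

### The arm

A 7-joint arm with a two-finger parallel gripper is mounted at the origin on a cart in front of the work surface, level with it; the furniture and walls round the work are solid. World frame = base frame: x ahead of the robot, y to its left, z up, the work surface at z = 0. Lengths are in m, angles in rad, forces in N, time in s.
With the tool pointing down it reaches from about 0.425 to 0.875 m from the base axis. Payload 4.7 kg.
Tool frame: the origin (TCP) lies between the finger pads; the fingertips stand 14 mm ahead of it and the grasp point (between the pads) lies 5 mm behind it; z points along the fingers, y is the line along which they close (so a half turn about z gives the same grasp; the last joint's range is limited). The gripper opens to 87 mm and grips with 3 to 60 N. Pads are 19 mm wide; open, the fingers measure 117 mm over their backs; the gripper's body (75 mm by 190 mm) begins 51 mm behind the grasp point.
Start: joints at [0.014, 0.321, -0.07, 1.45, 0.023, 1.371, -0.057], TCP at [0.65, -0, 0.237] pointing down, gripper open.
Joint ranges: [-2.86, 2.86], [-0.3, 2.09], [-1.38, 1.24], [0.06, 2.45], [-1.56, 4.7], [0.09, 2.05], [-2.69, 2.69]. Speed limits (rad/s): [2.57, 2.57, 3.14, 3.14, 3.14, 3.14, 3.14].

### API

Orientations are given as a rotation vector (axis times angle).
In Python, from bench import ctrl gives the robot as it stands.
- The arm moves only by the tool step_arm, never from a script. Its argument "commands" is a list of rows, each an object with "travel": the shift along the tool's x, y, z in m, a list of three; "turn": the turn, a rotation vector about the tool's x, y, z in degrees, a list of three. A call has 1 to 5 rows; each row is the pose to reach, as a shift and turn from the pose commanded when the call began, along the tool's axes at that moment; what a row does not reach only later rows make up. A row lasts 1/10 s, in which the tool goes at most 50 mm and 8.59 degrees, less where a joint would pass 70% of its speed; a pose out of reach is approached as far as the arm can. A call with a gripper value outside its range is refused whole. "gripper" is the opening, from 0 (shut) to 1 (fully open), set as the call begins (left out, the last holds). The fingers move at their own pace and stop on an object; "force" is the grip in N (left out, the last holds). Time passes only in rows, so rows that repeat a pose let the fingers close. It gives the time, the measured TCP pose, the force, the opening and the grip force at its end, in the units of the state.
- ctrl.get_state(): the state, without advancing time (a new reading comes with each control period).
- ctrl.get_image(name): name is "scene" or "side" or "wrist"; returns the picture (384x512x3 uint8, red, green, blue); there is no depth.
- ctrl.camera_model(name): a dict with "fx", "fy", "cx", "cy" (pixels), "R" (3x3) and "t" (3): a world point X has camera coordinates R X + t; the wrist camera has in their place "T_tool_cam" (4x4, takes a point from camera to tool coordinates, whose origin is the TCP and whose axes are the flange's). Camera axes: x right, y down, z forward; pixel columns grow to the right and rows downward; lengths in m; the calibration is good to about 2 mm. A picture is of the moment at which its call begins: read the wrist's pose just before it. camera_model takes no time and is no camera call.
- ctrl.close_job(): hands the job in; it is judged then, once.
The state is a dict: "time": time; "joint_positions": joint angles; "qd": joint speeds; "joint_torque": joint torques, N m; "position": TCP position; "tool_rot": TCP orientation; "ft_force": force on the tool from outside, world axes, zero at the start; "torque": the same for the moment, N m; "grip_width": opening from 0.0 (shut) to 1.0 (fully open); "grip_force": force on a finger pad.
Only numpy, scipy, OpenCV 4.12 (cv2) and the standard library are available. Lean on these libraries where they do the work, as an engineer would, in place of code of your own. Each camera call takes 0.05 s, during which the arm holds its last target. There are 200 camera calls.

## Working session

There is one attempt and no reset: what is moved stays moved. The work goes in short steps, Python scripts to look and compute and a tool call to move; the robot and the scene stay as the last step left them, time stands still between calls to the robot, and variables do not carry over. Pictures are saved under pics/ and viewed, at most 10 in all, crops included, and the job is handed in when it is done.

Besides the shell and the picture viewer there is one more tool, called as name(argument=value, ...), one argument or row to a line, values as JSON. step_arm: Moves the arm, as the interface text tells. Its arguments: {"type":"object","properties":{"commands":{"type":"array"},"gripper":{"type":"number"},"force":{"type":"number"}},"required":["commands"]}

```bash
mkdir -p pics
python3 - <<'E'
from bench import ctrl
import cv2,numpy as np
s=ctrl.get_state();print(s['time'],s['position'],s['tool_rot'])
for n in('scene','side','wrist'):
    im=ctrl.get_image(n);cv2.imwrite(f'pics/{n}0.png',im[:,:,::-1])
    m=ctrl.camera_model(n);print(n,{k:np.round(v,4).tolist() for k,v in m.items()})
a=[cv2.imread(f'pics/{n}0.png') for n in('scene','side','wrist')]
E
```

```text
0.0 [ 6.49474605e-01 -2.20693728e-05  2.35432385e-01] [-2.22040562 -2.22065569  0.00228841]
scene {'fx': 492.7096, 'fy': 492.7096, 'cx': 258.4914, 'cy': 186.8466, 'R': [[-0.7385, -0.6743, -0.0005], [-0.4635, 0.5082, -0.7259], [0.4897, -0.5358, -0.6878]], 't': [0.4589, 0.3479, 0.9498]}
side {'fx': 499.1551, 'fy': 499.1551, 'cx': 263.5653, 'cy': 192.5246, 'R': [[-0.9937, -0.1108, -0.0194], [-0.0441, 0.5428, -0.8387], [0.1034, -0.8325, -0.5443]], 't': [0.6094, 0.0844, 1.3447]}
wrist {'fx': 297.7589, 'fy': 297.7589, 'cx': 253.3346, 'cy': 192.1941, 'T_tool_cam': [[0.0003, -0.9696, -0.2448, 0.0663], [1.0, 0.0002, 0.0004, 0.0006], [-0.0004, -0.2448, 0.9696, -0.1487], [0.0, 0.0, 0.0, 1.0]]}
```

View pics/scene0.png

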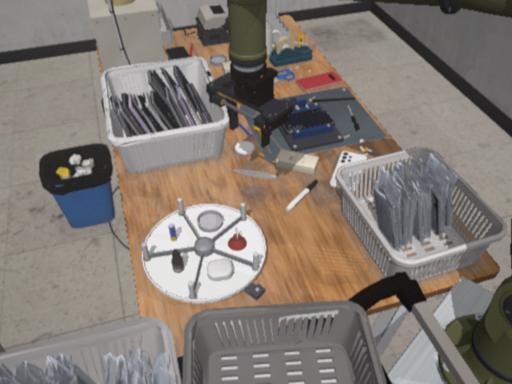

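View pics/side0.png

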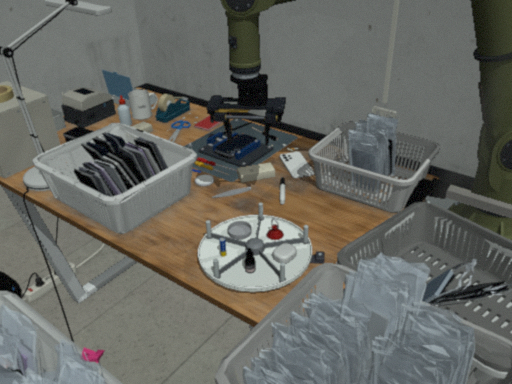

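View pics/wrist0.png

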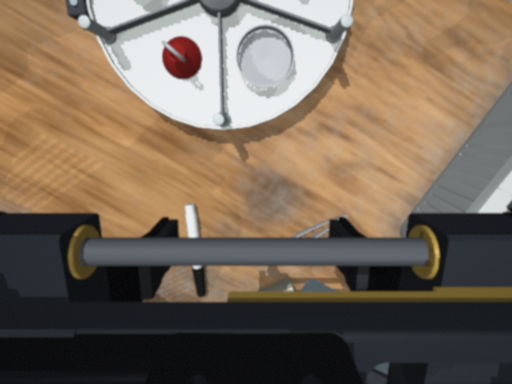

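The scene view shows the turntable at about (204,250) with the pointer block at (254,291) and the black bottle at (177,261). In the side view the hub is at (255,245), the pointer at (318,257) and the bottle at (250,262). The wrist view sees only the near part of the platter. I'll zoom in on the first two.

Run:
```python
import cv2,numpy as np
a=cv2.imread('pics/scene0.png')[190:310,130:280]; b=cv2.imread('pics/side0.png')[190:310,185:335]
r=lambda i:cv2.resize(i,None,fx=5.3,fy=5,interpolation=cv2.INTER_CUBIC)
z=lambda i:cv2.resize(i,(750,600),interpolation=cv2.INTER_CUBIC)
cv2.imwrite('pics/za.png',z(a));cv2.imwrite('pics/zb.png',z(b))
```

```text
(no output)
```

View pics/za.png

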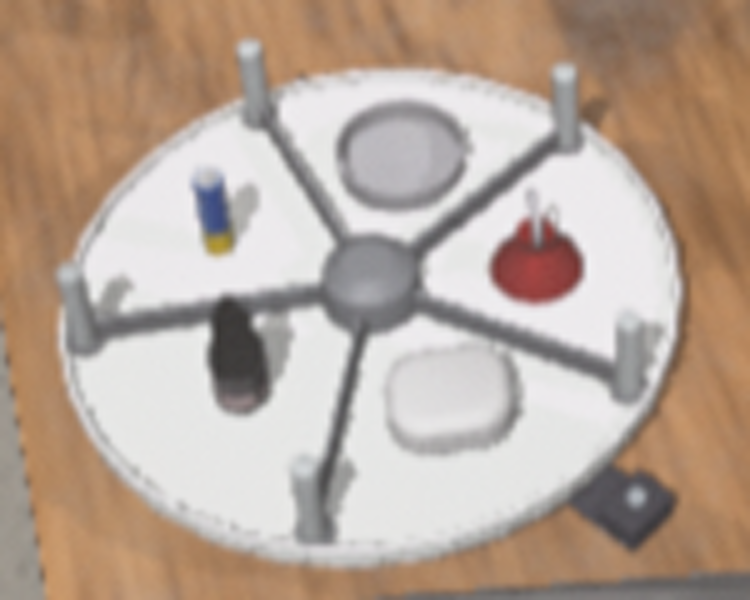

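View pics/zb.png

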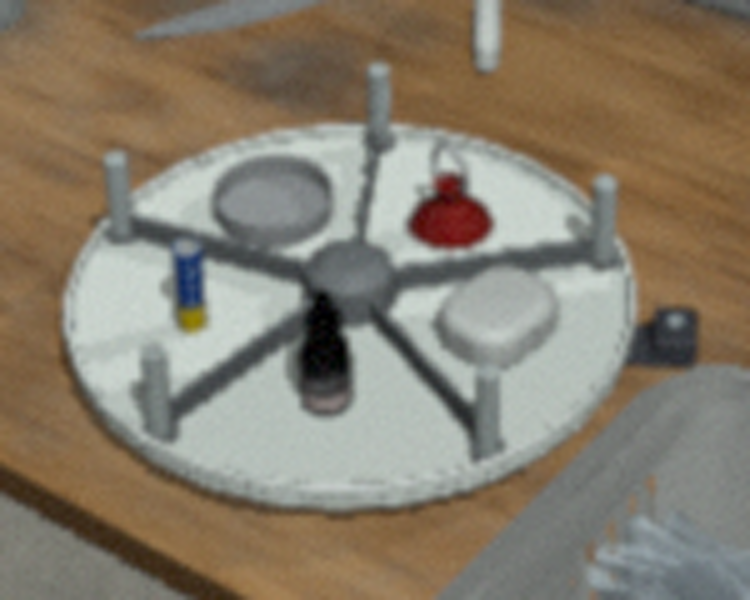

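Zoomed by 5, the crops show the five post tops, the pointer's white dot (scene (636,495), side (677,320)) and the bottle between the scene posts at (304,464) and (70,270). Next I'll triangulate these.

```bash
cat > geo.py <<'E'
from bench import ctrl
import numpy as np, cv2
M={n:ctrl.camera_model(n) for n in('scene','side')}
O={'scene':(130,190),'side':(185,190)}
def ray(n,p):
    m=M[n];u=O[n][0]+(p[0]+.5)/5-.5;v=O[n][1]+(p[1]+.5)/5-.5
    R=np.array(m['R']);t=np.array(m['t'])
    return -R.T@t, R.T@np.array([(u-m['cx'])/m['fx'],(v-m['cy'])/m['fy'],1])
def tri(a,b):
    (c1,d1),(c2,d2)=ray('scene',a),ray('side',b)
    k=np.linalg.lstsq(np.c_[d1,-d2],c2-c1,rcond=None)[0]
    p,q=c1+k[0]*d1,c2+k[1]*d2
    return (p+q)/2,np.linalg.norm(p-q)
def onz(n,p,z):
    c,d=ray(n,p);return c+d*(z-c[2])/d[2]
E
python3 - <<'E'
from geo import *
np.set_printoptions(precision=4,suppress=True)
S=[(249,46),(566,70),(629,320),(304,464),(70,270)];D=[(116,158),(379,68),(605,182),(488,370),(154,352)]
P=[]
for a,b in zip(S,D):
    p,e=tri(a,b);P.append(p);print('post',p,e,onz('scene',a,.076)[:2],onz('side',b,.076)[:2])
P=np.array(P)
Q=np.array([(onz('scene',a,.076)+onz('side',b,.076))/2 for a,b in zip(S,D)])
for X in(P,Q):
    c=X.mean(0);v=X-c;print('axis',c,np.hypot(v[:,0],v[:,1]),np.degrees(np.arctan2(v[:,1],v[:,0])))
for nm,a,b,z in[('pointer',(636,495),(677,320),.018),('bottip',(229,303),(321,297),.092),('batttop',(207,177),(187,246),.076)]:
    p,e=tri(a,b);w=(onz('scene',a,z)+onz('side',b,z))/2;v=w-c
    print(nm,p,e,w,np.hypot(v[0],v[1]),np.degrees(np.arctan2(v[1],v[0])),np.degrees(np.arctan2(*(p-c)[1::-1])))
E
```

```text
post [0.7357 0.1542 0.077 ] 0.0018250834052245147 [0.7376 0.1529] [0.7353 0.1541]
post [0.6134 0.0635 0.0766] 0.001329443071686545 [0.6146 0.0624] [0.6131 0.0635]
post [0.4908 0.1528 0.0757] 0.00012132944442850793 [0.4907 0.153 ] [0.4907 0.1533]
post [0.5371 0.2973 0.0766] 0.0007625673002988238 [0.5379 0.2968] [0.5369 0.2971]
post [0.6884 0.298  0.0767] 0.001738708170081343 [0.6899 0.2971] [0.6879 0.2982]
axis [0.6131 0.1932 0.0765] [0.1286 0.1297 0.1288 0.1289 0.1291] [ -17.6365  -89.8405 -161.7499  126.1038   54.3018]
axis [0.6135 0.1928 0.076 ] [0.1291 0.1299 0.129  0.129  0.1292] [ -17.7534  -89.8292 -162.0717  126.1562   54.2592]
pointer [0.453  0.1896 0.0219] 0.0011301590195378882 [0.454  0.1864 0.018 ] 0.15959644732513523 -177.7057567007554 -178.86017157216696
bottip [0.6155 0.2682 0.0885] 0.00012422202347733624 [0.614 0.271 0.092] 0.07821527557127257 89.63600010211069 88.43372226995766
batttop [0.6868 0.2218 0.0768] 0.0004327516040725195 [0.6873 0.2211 0.076 ] 0.0790734876299433 20.945219025935888 21.52025332896074
```

Everything checks out:

| Item | Measured | Expected |
|---|---|---|
| Axis | (0.613, 0.193) | – |
| Post radius | 0.129 m | 0.129 m |
| Post top height | 0.0765 m | 0.076 m |
| Bottle | radius 0.078 m, about 89–90° | radius 0.078 m |
| Pointer | about 181.7° | – |

The platter needs about +92°. I'll push the post at −90° anticlockwise with closed fingers on a radius of 0.131 m, turning the tool with the arc.

step_arm(
  commands=[
    {"travel":[0.03,-0.03,0.02],"turn":[0,0,6.5]},
    {"travel":[0.065,-0.066,0.05],"turn":[0,0,13]},
    {"travel":[0.065,-0.066,0.07],"turn":[0,0,13]},
    {"travel":[0.065,-0.066,0.07],"turn":[0,0,13]},
    {"travel":[0.065,-0.066,0.07],"turn":[0,0,13]},
  ],
  gripper=0,
)

```text
time: 0.65
position: [0.5844, 0.0641, 0.1668]
tool_rot: [2.458, 1.955, -0.001]
ft_force: [0.4, -1.1, -0.4]
grip_width: 0.633
grip_force: 0.0
```

step_arm(
  commands=[
    {"travel":[0,0,0],"turn":[0,0,0]},
    {"travel":[0,0,0.03],"turn":[0,0,0]},
    {"travel":[0,0,0.06],"turn":[0,0,0]},
    {"travel":[0,0,0.06],"turn":[0,0,0]},
    {"travel":[0,0,0.06],"turn":[0,0,0]},
  ],
)

```text
time: 1.15
position: [0.585, 0.0642, 0.1076]
tool_rot: [2.459, 1.954, 0.001]
ft_force: [0.0, -0.4, 1.0]
grip_width: 0.176
grip_force: 0.0
```

step_arm(
  commands=[
    {"travel":[0,0,0],"turn":[0,0,0]},
    {"travel":[0,0,0],"turn":[0,0,0]},
    {"travel":[0,0,0.02],"turn":[0,0,0]},
    {"travel":[0,0,0.043],"turn":[0,0,0]},
    {"travel":[0,0,0.043],"turn":[0,0,0]},
  ],
)

```text
time: 1.65
position: [0.5823, 0.0647, 0.0618]
tool_rot: [-2.457, -1.955, 0.005]
ft_force: [-0.5, -0.5, -0.5]
grip_width: 0.006
grip_force: 0.0
```

Run:
```python
from bench import ctrl
import cv2
i=ctrl.get_image('side')[170:310,165:340]
cv2.imwrite('pics/c.png',cv2.resize(i[:,:,::-1],(750,600),interpolation=cv2.INTER_CUBIC))
s=ctrl.get_state();print(s['position'],s['grip_width'],s['ft_force'])
```

```text
[0.58339984 0.064878   0.06333659] 0.006397026379962525 [-0.70517531  0.39471972  0.47341689]
```

View pics/c.png

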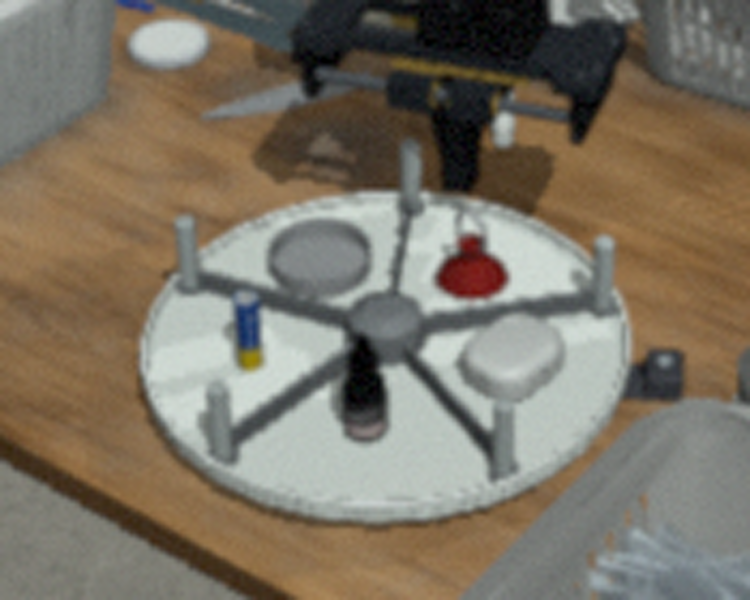

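The fingers, at about (460,160), stand just behind the post at (410,170), clear of the cup. I'll start the arc.

step_arm(
  commands=[
    {"travel":[0.0001,0.0055,0],"turn":[0,0,-2.4]},
    {"travel":[0.0005,0.011,0],"turn":[0,0,-4.8]},
    {"travel":[0.001,0.0164,0],"turn":[0,0,-7.2]},
    {"travel":[0.0018,0.0218,0],"turn":[0,0,-9.6]},
    {"travel":[0.0029,0.0272,0],"turn":[0,0,-12]},
  ],
)

```text
time: 2.2
position: [0.6123, 0.0619, 0.0657]
tool_rot: [2.238, 2.203, 0.003]
ft_force: [-1.5, -0.1, -0.3]
grip_width: 0.003
grip_force: 0.5
```

step_arm(
  commands=[
    {"travel":[0.0001,0.0055,0],"turn":[0,0,-2.4]},
    {"travel":[0.0005,0.011,0],"turn":[0,0,-4.8]},
    {"travel":[0.001,0.0164,0],"turn":[0,0,-7.2]},
    {"travel":[0.0018,0.0218,0],"turn":[0,0,-9.6]},
    {"travel":[0.0029,0.0272,0],"turn":[0,0,-12]},
  ],
)

```text
time: 2.7
position: [0.6394, 0.0644, 0.0658]
tool_rot: [1.995, 2.425, 0.002]
ft_force: [-2.1, 0.2, 0.1]
grip_width: 0.003
grip_force: 0.5
```

step_arm(
  commands=[
    {"travel":[0.0001,0.0055,0],"turn":[0,0,-2.4]},
    {"travel":[0.0005,0.011,0],"turn":[0,0,-4.8]},
    {"travel":[0.001,0.0164,0],"turn":[0,0,-7.2]},
    {"travel":[0.0018,0.0218,0],"turn":[0,0,-9.6]},
    {"travel":[0.0029,0.0272,0],"turn":[0,0,-12]},
  ],
)

```text
time: 3.2
position: [0.6655, 0.0725, 0.0658]
tool_rot: [1.731, 2.62, 0.002]
ft_force: [-0.5, 0.6, 1.0]
grip_width: 0.006
grip_force: 0.6
```

step_arm(
  commands=[
    {"travel":[0.0001,0.0055,0],"turn":[0,0,-2.4]},
    {"travel":[0.0005,0.011,0],"turn":[0,0,-4.8]},
    {"travel":[0.001,0.0164,0],"turn":[0,0,-7.2]},
    {"travel":[0.0018,0.0218,0],"turn":[0,0,-9.6]},
    {"travel":[0.0029,0.0272,0],"turn":[0,0,-12]},
  ],
)

```text
time: 3.7
position: [0.6893, 0.0856, 0.0658]
tool_rot: [1.448, 2.787, 0.001]
ft_force: [-1.7, -0.3, 1.1]
grip_width: 0.008
grip_force: 0.6
```

step_arm(
  commands=[
    {"travel":[0.0001,0.0055,0],"turn":[0,0,-2.4]},
    {"travel":[0.0005,0.011,0],"turn":[0,0,-4.8]},
    {"travel":[0.001,0.0164,0],"turn":[0,0,-7.2]},
    {"travel":[0.0018,0.0218,0],"turn":[0,0,-9.6]},
    {"travel":[0.0029,0.0272,0],"turn":[0,0,-12]},
  ],
)

```text
time: 4.2
position: [0.71, 0.1034, 0.0658]
tool_rot: [1.149, 2.922, 0.001]
ft_force: [-1.5, -0.6, 0.5]
grip_width: 0.007
grip_force: 0.6
```

step_arm(
  commands=[
    {"travel":[0.0001,0.0055,0],"turn":[0,0,-2.4]},
    {"travel":[0.0005,0.011,0],"turn":[0,0,-4.8]},
    {"travel":[0.001,0.0164,0],"turn":[0,0,-7.2]},
    {"travel":[0.0018,0.0218,0],"turn":[0,0,-9.6]},
    {"travel":[0.0029,0.0272,0],"turn":[0,0,-12]},
  ],
)

```text
time: 4.7
position: [0.7263, 0.125, 0.0658]
tool_rot: [0.837, 3.026, -0.0]
ft_force: [-2.1, -0.5, -0.3]
grip_width: 0.003
grip_force: 0.6
```

Run:
```python
from bench import ctrl
import cv2
i=ctrl.get_image('side')[170:310,165:340]
cv2.imwrite('pics/d.png',cv2.resize(i[:,:,::-1],(750,600),interpolation=cv2.INTER_CUBIC))
s=ctrl.get_state();print(s['position'],s['ft_force'],s['joint_positions'])
```

```text
[0.72682256 0.12635865 0.06583368] [ 0.05210187  0.72173332 -0.04275388] [-0.00740854  0.63359137 -0.29599663  1.37411574  0.18950689  1.1588296
  0.70874652]
```

View pics/d.png

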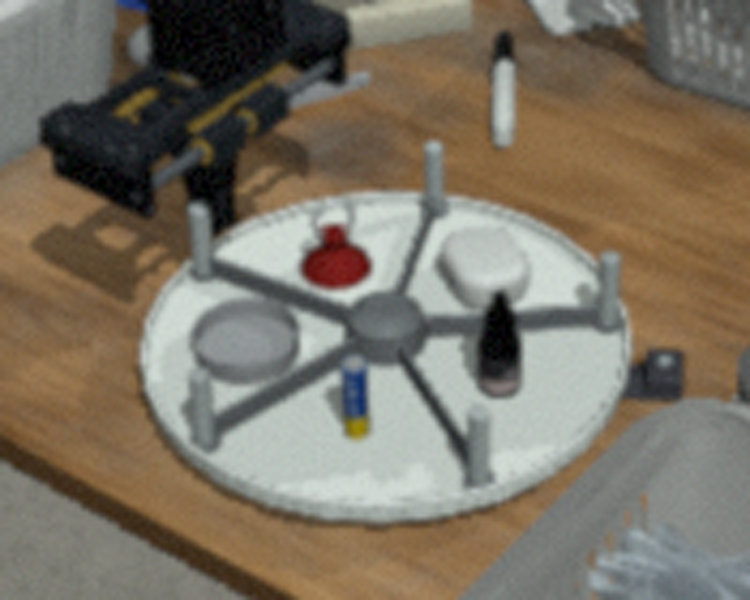

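The platter has turned about 69° with everything upright and the marker not moved. The bottle tip is at crop (501,297). I'll measure what angle is left and how far the grey bin on the left is from the gripper.

Run:
```python
from bench import ctrl
import numpy as np
m=ctrl.camera_model('side');R=np.array(m['R']);t=np.array(m['t'])
def onz(u,v,z):
    d=R.T@np.array([(u-m['cx'])/m['fx'],(v-m['cy'])/m['fy'],1]);c=-R.T@t
    return c+d*(z-c[2])/d[2]
def f(x,y,z):
    p=onz(165+x/4.286,170+y/4.286,z)-[.6133,.193,0];print(p[:2],np.degrees(np.arctan2(p[1],p[0]))%360)
f(501,297,.092);f(500,380,.026);f(664,357,.018);f(201,207,.076);f(434,147,.076)
print(onz(125,233,0),onz(195,192,0),onz(195,152,.12),onz(122,198,.12))
```

```text
[-0.07036966  0.0377364 ] 151.79714178329186
[-0.06915983  0.02920801] 157.1043897454568
[-0.16050728 -0.00848566] 183.0262810794211
[ 0.11414431 -0.05202496] 335.4973386991978
[-0.01613853 -0.12569832] 262.683763369597
[0.97436661 0.12415539 0.        ] [ 0.83162001 -0.09084868  0.        ] [ 0.82730014 -0.12224607  0.12      ] [0.95780613 0.13333776 0.12      ]
```

Bin is well clear. About 27° remain: one more full call, then a slower one.

step_arm(
  commands=[
    {"travel":[0.0001,0.0055,0],"turn":[0,0,-2.4]},
    {"travel":[0.0005,0.011,0],"turn":[0,0,-4.8]},
    {"travel":[0.001,0.0164,0],"turn":[0,0,-7.2]},
    {"travel":[0.0018,0.0218,0],"turn":[0,0,-9.6]},
    {"travel":[0.0029,0.0272,0],"turn":[0,0,-12]},
  ],
)

```text
time: 5.25
position: [0.738, 0.1494, 0.0656]
tool_rot: [0.518, 3.096, -0.001]
ft_force: [-0.5, -0.5, -0.0]
grip_width: 0.005
grip_force: 0.6
```

step_arm(
  commands=[
    {"travel":[0.0001,0.005,0],"turn":[0,0,-2.2]},
    {"travel":[0.0004,0.0096,0],"turn":[0,0,-4.2]},
    {"travel":[0.0008,0.0141,0],"turn":[0,0,-6.2]},
    {"travel":[0.0013,0.0182,0],"turn":[0,0,-8]},
    {"travel":[0.0018,0.0218,0],"turn":[0,0,-9.6]},
  ],
)

```text
time: 5.75
position: [0.7426, 0.1716, 0.0637]
tool_rot: [0.254, 3.131, -0.0]
ft_force: [0.2, -1.7, 0.8]
grip_width: 0.004
grip_force: 0.6
```

step_arm(
  commands=[
    {"travel":[0,0.0027,0],"turn":[0,0,-1.2]},
    {"travel":[0.0001,0.005,0],"turn":[0,0,-2.2]},
    {"travel":[0.0002,0.0073,0],"turn":[0,0,-3.2]},
    {"travel":[0.0003,0.0091,0],"turn":[0,0,-4]},
    {"travel":[0.0004,0.01,0],"turn":[0,0,-4.4]},
  ],
)

```text
time: 6.25
position: [0.7437, 0.1815, 0.0635]
tool_rot: [0.136, 3.139, 0.0]
ft_force: [0.2, -0.4, -0.2]
grip_width: 0.003
grip_force: 0.5
```

Run:
```python
from bench import ctrl
import cv2
s=ctrl.get_state();print(s['position'],s['ft_force'])
i=ctrl.get_image('side')[190:310,185:335]
cv2.imwrite('pics/e.png',cv2.resize(i[:,:,::-1],(750,600),interpolation=cv2.INTER_CUBIC))
i=ctrl.get_image('scene')[190:310,130:280]
cv2.imwrite('pics/es.png',cv2.resize(i[:,:,::-1],(750,600),interpolation=cv2.INTER_CUBIC))
```

```text
[0.74367979 0.18149161 0.06353741] [ 0.17938703 -0.36488397 -0.1771158 ]
```

View pics/e.png

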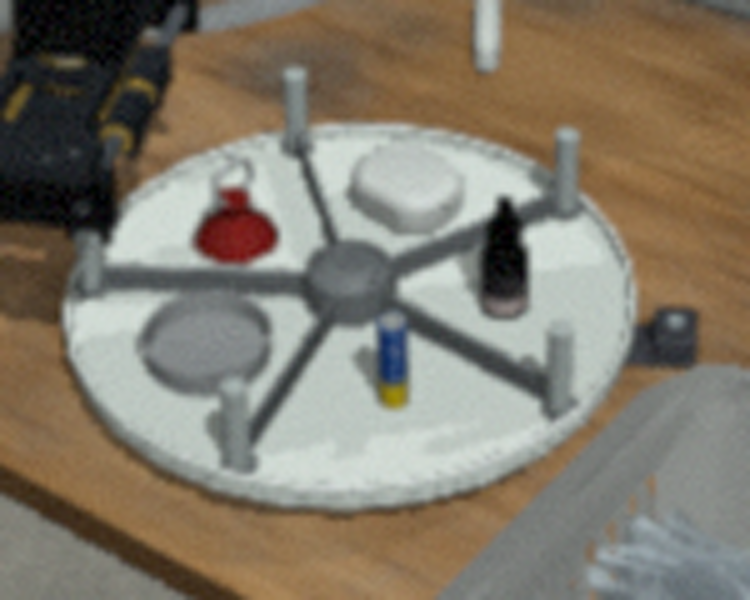

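The bottle now has its tip at (506,203) and its base at about (504,302). Visible post tops are at (294,74), (566,135), (560,327) and (234,388). I'll work out the angles.

Run:
```python
from geo import *
A=np.array([.6133,.193,0])
def f(n,q,z):
    p=onz(n,q,z)-A;print(n,q,np.round(p[:2],4),np.degrees(np.arctan2(p[1],p[0]))%360)
for q in[(294,74),(566,135),(560,327),(234,388)]:f('side',q,.076)
f('side',(506,203),.092);f('side',(504,302),.026);f('side',(677,320),.018)
im=cv2.imread('pics/es.png');k=(im.max(2)<75).astype('uint8')
n,l,s,c=cv2.connectedComponentsWithStats(k)
print([(s[i].tolist(),c[i].round().tolist()) for i in range(1,n) if s[i][4]>400])
```

```text
side (294, 74) [ 0.0437 -0.1203] 289.9510797230049
side (566, 135) [-0.1014 -0.0775] 217.41163763636158
side (560, 327) [-0.1067  0.0718] 146.04346367561772
side (234, 388) [0.0346 0.126 ] 74.66265934676676
side (506, 203) [-0.0768  0.0023] 178.2689331278582
side (504, 302) [-0.0757 -0.004 ] 183.03626224532863
side (677, 320) [-0.1607 -0.0073] 182.61416626860785
[([0, 0, 228, 132, 15116], [110.0, 52.0]), ([231, 0, 52, 28, 781], [252.0, 9.0]), ([466, 293, 46, 84, 2813], [487.0, 338.0])]
```

View pics/es.png

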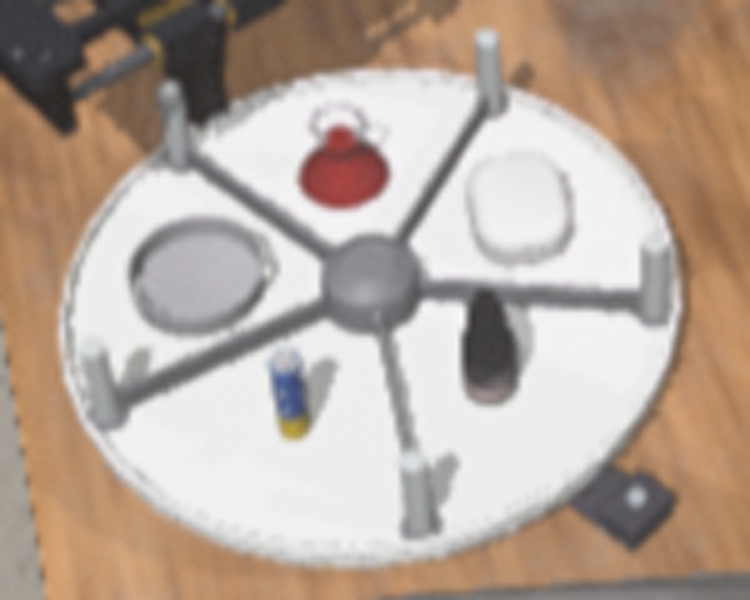

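The platter has turned about 91.8°, so the bottle is at about 181° and the pointer at about 182°, well within the ±10° tolerance. Now back off and retreat upward.

step_arm(
  commands=[
    {"travel":[0,-0.006,0],"turn":[0,0,0]},
    {"travel":[-0.004,-0.012,0],"turn":[0,0,0]},
    {"travel":[-0.008,-0.012,-0.02],"turn":[0,0,0]},
    {"travel":[-0.008,-0.012,-0.06],"turn":[0,0,0]},
    {"travel":[-0.008,-0.012,-0.1],"turn":[0,0,0]},
  ],
)

```text
time: 6.85
position: [0.7502, 0.1672, 0.1634]
tool_rot: [-0.139, -3.136, 0.001]
ft_force: [1.2, -0.0, 0.8]
grip_width: 0.002
grip_force: 0.0
```

step_arm(
  commands=[
    {"travel":[0,0,-0.02],"turn":[0,0,0]},
    {"travel":[0,0,-0.03],"turn":[0,0,0]},
    {"travel":[0,0,-0.03],"turn":[0,0,0]},
    {"travel":[0,0,-0.03],"turn":[0,0,0]},
    {"travel":[0,0,-0.03],"turn":[0,0,0]},
  ],
)

```text
time: 7.35
position: [0.7497, 0.1681, 0.191]
tool_rot: [-0.137, -3.135, 0.002]
ft_force: [0.1, 0.1, -0.3]
grip_width: 0.003
grip_force: 0.0
```

Run:
```python
from geo import *
A=np.array([.6133,.193,0])
i=ctrl.get_image('side')[190:310,185:335,::-1]
a=cv2.resize(i,(750,600),interpolation=cv2.INTER_CUBIC)
b=cv2.imread('pics/e.png')
print('diff right part',cv2.absdiff(a,b)[100:,250:].mean(), ctrl.get_state()['position'])
cv2.imwrite('pics/f.png',a)
```

```text
diff right part 3.7345946666666667 [0.74976549 0.16815473 0.19117173]
```

View pics/f.png

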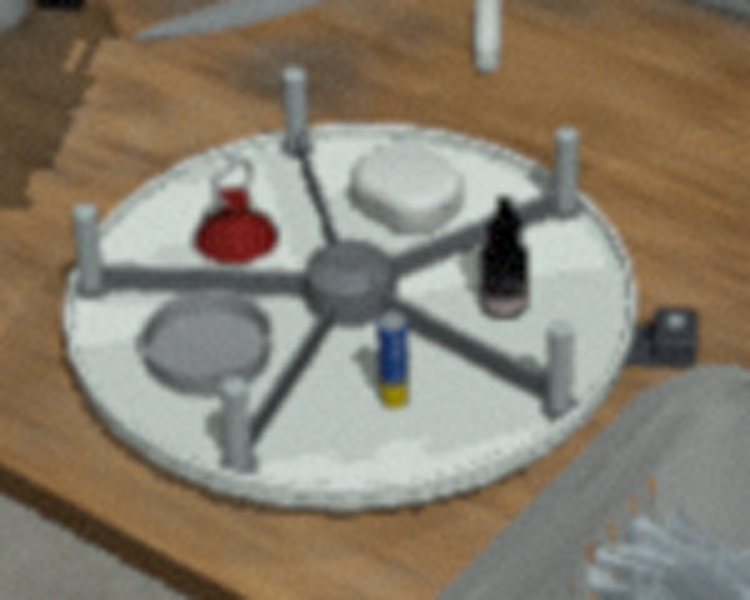

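The arm is clear and the platter hasn't moved: posts and bottle (tip (506,203)) sit where they were, in line with the pointer at (677,320). Handing in.

```bash
python3 -c "
from bench import ctrl
print(ctrl.close_job())"
```

```text
the job is handed in; nothing more can be done
None
```

I pushed the turntable about 92° anticlockwise by one post, leaving the glue bottle at rest about 1° off the pointer's line by my camera measurements (10° allowed), with everything upright and the arm clear; the job is handed in, no verdict returned.

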